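# Set a vacuum pump to purge its oil

## Task

The vacuum pump on the bench has drawn solvent and its oil must be purged: with fingertip pushes, never gripping a handle or shoving it hard, first swing the inlet valve's handle from along the pipe until it stands fully square across it (shut). Then push the gas ballast lever past its first click all the way to its second stop, and leave both there. Do not disturb the glassware, bottles and fittings standing round the pump.

Things in the scene. Friction and masses are not known exactly. Their poses are not given: they have to be found in the camera images.
- pump: rotary vane vacuum pump, fixed: pale cast oil box (150 x 200 mm, top 165 mm above the bench) at its +y end, dark finned motor (top 160 mm; terminal box 178 mm, lifting bail 191 mm) at its -y end, 420 mm long along its y; origin on the bench under its middle, +x away from the robot, z up. An exhaust filter, 62 mm across, at its x 40, y 178 mm reaches 243 mm
- pipe_end (a point): where the steel inlet pipe (26 mm thick, axis 225 mm above the bench, along the pump's y over the motor; clamps on it reach 251 mm) meets a steel catch pot, 104 mm across, top 245 mm, whose axis is 46 mm farther to pump -y and which carries a small dial gauge reaching 305 mm
- inlet_valve (a joint): angle (rad) of the inlet valve's handle: 0 = open, along the pipe, pointing to pump -y; grows clockwise seen from above; 1.571 = shut, square across the pipe, pointing to pump -x, at a firm stop. Starts open or nearly so (up to 0.3). It stays where it is left; pushing the grip takes about 5 N
- valve_stem (a point): point on the valve's upright turning axis, at the height of the middle of the handle's grip (276 mm above the bench)
- valve_grip (a point): middle of the black grip of the valve handle, 83 mm from the turning axis: the grip is 68 mm long along the handle (49 to 117 mm from the axis), 18 mm wide, 16 mm tall (268 to 284 mm above the bench), with free space beside and below it down to the pipe and its clamps
- gas_ballast (a joint): angle (rad) of the short black lever on the oil box: 0 = shut (start), pointing 0.7 rad from pump -x towards pump -y; grows clockwise seen from above; sprung clicks at 0.7 (first stage, pointing to pump -x) and 1.4 (second stop, fully open; a springy stop resists going on). Left between clicks it springs to the nearer one; passing each takes about 6 N at the tab
- ballast_spindle (a point): point on the ballast lever's upright turning axis, 205 mm above the bench
- ballast_tab (a point): middle of the upright thumb tab at the end of the ballast lever, 60 mm from the turning axis: the tab is 16 mm along the lever, 10 mm wide across it and 36 mm tall (187 to 223 mm above the bench, 22 mm clear of the oil box top)
- oil_bottle: white bottle, 76 mm across, 190 mm tall, in front of the pump; origin at its foot. Not to be disturbed
- beaker: glass beaker, 68 mm across, 95 mm tall, in front of the pump; origin at its foot. Not to be disturbed
- flask: conical flask, 82 mm across the foot, 133 mm tall, behind the pump; origin at its foot. Not to be disturbed
- cylinder: measuring cylinder, 28 mm thick on a 72 mm foot, 220 mm tall, behind the pump; origin at its foot. Not to be disturbed
- spanner: steel spanner 160 mm long lying on the bench before the oil box; origin under its middle. Not to be disturbed
- spare_clamp: loose aluminium clamp ring, 54 mm across, 16 mm tall, lying on the bench before the motor; origin in the middle of its underside. Not to be disturbed
- blank_flange: loose steel blanking flange, 40 mm across, 12 mm tall, lying on top of the oil box between valve and ballast lever; origin in the middle of its underside. Not to be disturbed

How it is judged:
On the way, in this order (a step that is already met when the one before it is completed fails the run):
1. the inlet valve is shut while the gas ballast is still shut (value of joint inlet_valve above 1.47 rad and value of joint gas_ballast below 0.3 rad), for 0.2 s.
2. the gas ballast lever is at its second stop (value of joint gas_ballast above 1.3 rad), for 0.2 s.
At the end, for the whole second after the job is handed in: the inlet valve's handle is within 0.1 rad of square across the pipe (joint above 1.47) and the gas ballast lever rests at its second stop (joint 1.3 to 1.5) (value of joint inlet_valve above 1.47 rad and value of joint gas_ballast between 1.3 and 1.5 rad); the robot touches nothing.
It fails at once if the gas ballast is opened while the inlet valve is not shut (value of joint gas_ballast above 0.35 rad and value of joint inlet_valve below 1.4 rad).
It fails at once if the valve handle or the ballast lever is gripped, or shoved with more than about 35 N (contact force between the fingers and inlet_valve above 36 N or contact force between the fingers and gas_ballast above 36 N).
It fails at once if a bystander is moved or lifted more than 15 mm (distance of any of oil_bottle, beaker, flask, cylinder, spanner, spare_clamp, blank_flange from where it was at the start of the episode above 0.015 m).
It also fails if it takes over 54 s, if anything falls off the work surface, if the arm or the gripper's body presses on something with over 40 N, if the wrist force passes 120 N, or if a joint passes its speed limit or range.

## Robot

A 6-joint arm with a two-finger parallel gripper is mounted at the origin on the work surface. World frame = base frame: x ahead of the robot, y to its left, z up, the work surface at z = 0. Lengths are in m, angles in rad, forces in N, time in s.
With the tool pointing down it reaches from about 0.35 to 0.85 m from the base axis. Payload 8.1 kg.
Tool frame: the origin (TCP) lies between the finger pads; the fingertips stand 11 mm ahead of it and the grasp point (between the pads) lies 8 mm behind it (tips_ahead is the z of the fingertips in the tool frame, in m); z points along the fingers, y is the line along which they close (so a half turn about z gives the same grasp; the last joint's range is limited). The gripper opens to 93 mm and grips with 3 to 60 N. Pads are 15 mm wide; open, the fingers measure 128 mm over their backs; the gripper's body (75 mm by 188 mm) begins 65 mm behind the grasp point.
Start: joints at [1.103, 0.13, 1.488, -0, 1.523, -0.085], TCP at [0.224, 0.557, 0.23] pointing down, gripper open.
Joint ranges: [-2.96, 2.96], [-0.89, 2.26], [0.02, 2.5], [-1.34, 4.48], [0, 2.73], [-2.66, 2.66]. Speed limits (rad/s): [2.39, 2.39, 2.79, 3.14, 3.14, 3.14].

## Interface

Orientations are given as a rotation vector (axis times angle).
In Python, from plant import read_state, read_camera, close_job, tips_ahead gives the robot as it stands. The module is installed in compiled form; this text tells all that it offers.
- The arm moves only by the tool move_arm, never from a script. Its argument "plan" is a list of rows, each a list of 7 numbers: the turn, a rotation vector about the tool's x, y, z in units of 6 degrees (1.0 is 6 degrees), then the shift along the tool's x, y, z in units of 25 mm (1.0 is 25 mm), then the finger opening in mm, from 0 to 93. A call has exactly 10 rows; each row shifts and turns the commanded pose from where the row before left it, along the tool's axes as they then stand; what a row does not reach is not made up. A row lasts 1/10 s, in which the tool goes at most 50 mm and 8.59 degrees, less where a joint would pass 70% of its speed; a pose out of reach is approached as far as the arm can. A call is refused whole if a number of a shift passes 1 or a number of a turn 1, either way. A call with a gripper value outside its range is refused whole. The fingers move at their own pace and stop on an object; "force" is the grip in N (left out, the last holds). Time passes only in rows, so rows that do not move let the fingers close, or fill a call up. It gives the time, the measured TCP pose, the force, the opening and the grip force at its end, in the units of the state.
- read_state(): the state, without advancing time (a new reading comes with each control period).
- read_camera(name): name is "scene" or "top" or "wrist"; returns a dict with "frame" (420x560x3 uint8, red, green, blue), "z_map" (420x560 float32, m along the optical axis (not along the pixel's ray), 0 where there is no reading), "fx", "fy", "cx", "cy" (pixels), "distortion" ([k1, k2, p1, p2, k3] as OpenCV has them; the pictures are not rectified), "rvec" (rotation vector, rad) and "tvec" (3), from world to camera coordinates, as OpenCV has them. Camera axes: x right, y down, z forward; pixel columns grow to the right and rows downward; lengths in m; the calibration is good to about 2 mm. A picture is of the moment at which its call begins.
- close_job(): hands the job in; it is judged then, once.
The state is a dict: "t": time; "q": joint angles; "dq": joint speeds; "joint_torque": joint torques, N m; "tool_pos": TCP position; "orientation": TCP orientation; "force": force on the tool from outside, world axes, zero at the start; "wrist_torque": the same for the moment, N m; "opening": finger opening in m; "gripper_force": force on a finger pad.
Only numpy, scipy, OpenCV 4.12 (cv2) and the standard library are available. Lean on these libraries where they do the work, as an engineer would, in place of code of your own. Each camera call takes 0.05 s, during which the arm holds its last target. There are 200 camera calls.

## Working session

There is one attempt and no reset: what is moved stays moved. The work goes in short steps, Python scripts to look and compute and a tool call to move; the robot and the scene stay as the last step left them, time stands still between calls to the robot, and variables do not carry over. Pictures are saved under pics/ and viewed, at most 10 in all, crops included, and the job is handed in when it is done.

Besides the shell and the picture viewer there is one more tool, called after "Emit:" in YAML: its name, and indented under it one key for each argument. move_arm: Moves the arm, as the interface text tells. Its arguments: {"type":"object","properties":{"plan":{"type":"array","items":{"type":"array","items":{"type":"number"}}},"force":{"type":"number"}},"required":["plan"]}

```bash
mkdir -p pics
cat > h.py <<'E'
import numpy as np, cv2, pickle
from plant import read_state, read_camera
def grab(n):
    c=read_camera(n); pickle.dump(c,open(f'{n}.pkl','wb')); return c
def load(n): return pickle.load(open(f'{n}.pkl','rb'))
def KD(c): return np.array([[c['fx'],0,c['cx']],[0,c['fy'],c['cy']],[0,0,1.]]),np.array(c['distortion'],float)
def cloud(c):
    K,D=KD(c); h,w=c['z_map'].shape
    u,v=np.meshgrid(np.arange(w,dtype=float),np.arange(h,dtype=float))
    n=cv2.undistortPoints(np.stack([u,v],-1).reshape(-1,1,2),K,D).reshape(h,w,2)
    z=c['z_map']; P=np.dstack([n[...,0]*z,n[...,1]*z,z])
    R=cv2.Rodrigues(np.array(c['rvec'],float))[0]; W=(P-np.array(c['tvec']).ravel())@R
    W[z==0]=np.nan; return W
def ray(c,uv,z):
    K,D=KD(c); n=cv2.undistortPoints(np.array(uv,float).reshape(-1,1,2),K,D).reshape(-1,2)
    R=cv2.Rodrigues(np.array(c['rvec'],float))[0]; o=-R.T@np.array(c['tvec']).ravel()
    d=np.c_[n,np.ones(len(n))]@R; return o+d*((z-o[2])/d[:,2])[:,None]
def proj(c,X):
    K,D=KD(c); return cv2.projectPoints(np.array(X,float).reshape(-1,1,3),np.array(c['rvec'],float),np.array(c['tvec'],float),K,D)[0].reshape(-1,2)
E
python3 - <<'E'
from h import *
for n in('top','scene'):
    c=grab(n); cv2.imwrite(f'pics/{n}.png',cv2.resize(c['frame'][...,::-1],(800,600)))
    R=cv2.Rodrigues(np.array(c['rvec'],float))[0]; print(n,-R.T@np.array(c['tvec']).ravel(),c['fx'],(c['z_map']==0).mean())
s=read_state(); print(s['t'],s['tool_pos'],s['orientation'],s['opening'],s['force'])
E
```

```text
top [0.39261174 0.03976704 1.25203355] 537.4671653791345 0.0043239795918367345
scene [0.96900094 0.2273167  0.8522893 ] 395.87900934337927 0.004000850340136054
0.1 [0.22386295 0.55612715 0.22868268] [-5.97571278e-01 -3.08376425e+00  2.57933102e-03] 0.09263704740426501 [-0.78339616  0.19417095 -0.52388113]
```

View pics/top.png

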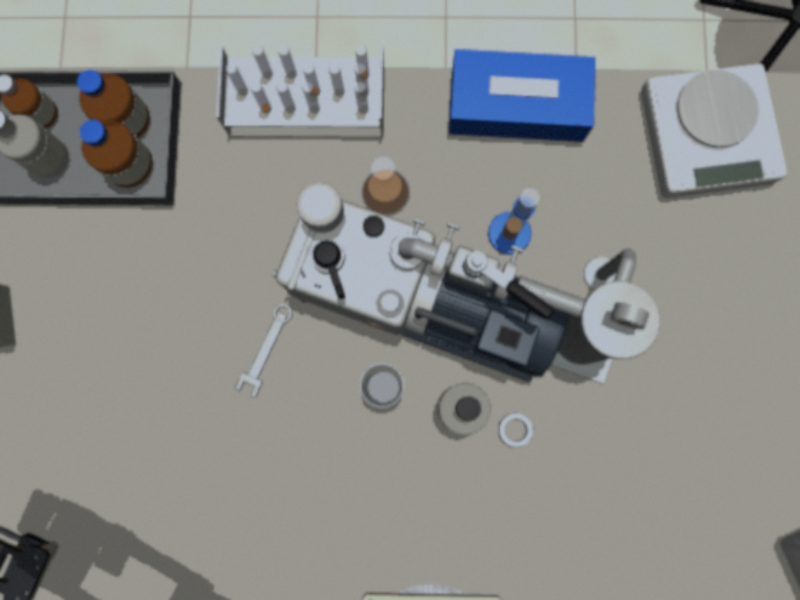

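View pics/scene.png

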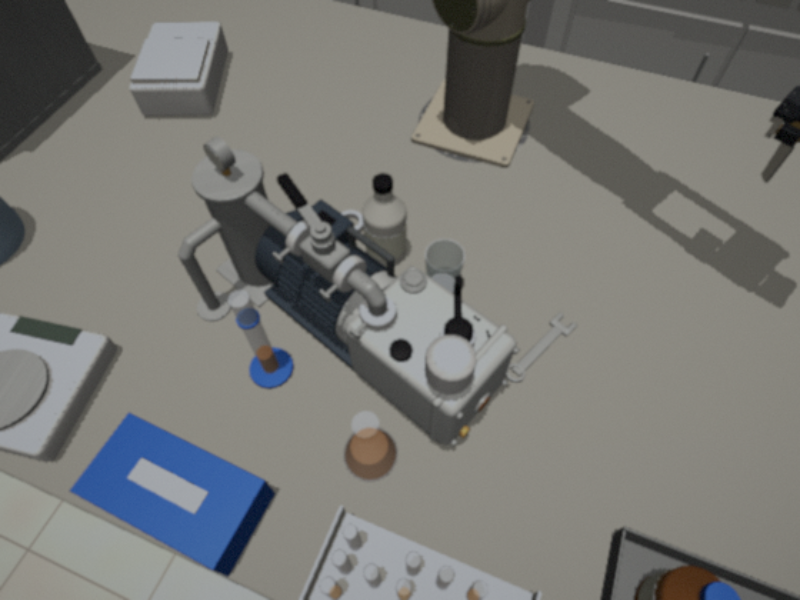

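The top view shows the valve stem at about (477,262) and its grip from (510,282) to (550,312). The ballast spindle is at (326,254) and the tab at (340,290), with the blank flange at (389,302). The bottle and beaker stand in front. Next I'll measure these from the depth cloud.

```bash
cat > m.py <<'E'
from h import *
def measure():
    g=[];t=[];o={}
    for n in('top','scene'):
        c=load(n); W=cloud(c); f=c['frame'].astype(int); dark=f.max(2)<75
        m=dark&(W[...,2]>.262)&(W[...,2]<.292)&(abs(W[...,0]-.5)<.25)&(abs(W[...,1]+.05)<.25)
        k,l,st,ce=cv2.connectedComponentsWithStats(m.astype(np.uint8))
        for i in range(1,k):
            if st[i,4]>40:
                P=W[l==i]; r=cv2.minAreaRect(P[:,:2].astype(np.float32)); print(n,'grip',st[i,4],P.mean(0).round(4),np.round(r[0],4),np.round(r[1],4),ce[i].round(1))
        m=dark&(W[...,2]>.19)&(W[...,2]<.23)&(abs(W[...,0]-.5)<.25)&(W[...,1]>.03)&(W[...,1]<.3)
        k,l,st,ce=cv2.connectedComponentsWithStats(m.astype(np.uint8))
        for i in range(1,k):
            if st[i,4]>15:
                P=W[l==i]; r=cv2.minAreaRect(P[:,:2].astype(np.float32)); print(n,'ball',st[i,4],P.mean(0).round(4),P.min(0).round(3),P.max(0).round(3),ce[i].round(1))
                print(cv2.boxPoints(r).round(3).tolist())
if __name__=='__main__':
    measure()
    c=load('top'); W=cloud(c)
    b=(W[...,2]>.155)&(W[...,2]<.172)&(abs(W[...,0]-.5)<.2)&(W[...,1]>0)&(W[...,1]<.3)
    r=cv2.minAreaRect(W[b][:,:2].astype(np.float32)); print('oilbox',r)
    f=c['frame']; crop=f[130:290,185:475][...,::-1]; cv2.imwrite('pics/ctop.png',cv2.resize(crop,(797,440),interpolation=cv2.INTER_CUBIC))
    c=load('scene'); crop=c['frame'][90:310,120:380][...,::-1]; cv2.imwrite('pics/cscene.png',cv2.resize(crop,(709,600),interpolation=cv2.INTER_CUBIC))
E
python3 m.py
```

```text
top grip 365 [ 0.5329 -0.1126  0.2832] [ 0.5338 -0.1128] [0.0667 0.0189] [370.7 209.9]
top ball 87 [0.6451 0.1541 0.2169] [0.638 0.136 0.203] [0.664 0.181 0.23 ] [229.7 157. ]
[[0.6299999952316284, 0.17499999701976776], [0.6510000228881836, 0.12999999523162842], [0.6639999747276306, 0.13600000739097595], [0.6430000066757202, 0.1809999942779541]]
top ball 369 [0.596  0.1533 0.2014] [0.544 0.131 0.191] [0.625 0.175 0.227] [230.2 182.9]
[[0.5389999747276306, 0.16500000655651093], [0.5440000295639038, 0.13099999725818634], [0.628000020980835, 0.14300000667572021], [0.6230000257492065, 0.1770000010728836]]
top ball 20 [0.6028 0.046  0.2152] [0.6   0.038 0.201] [0.606 0.054 0.23 ] [284.  178.7]
[[0.6000000238418579, 0.03799999877810478], [0.6019999980926514, 0.03799999877810478], [0.6069999933242798, 0.05400000140070915], [0.6039999723434448, 0.054999999701976776]]
scene grip 57 [ 0.5258 -0.221   0.2795] [ 0.5258 -0.2211] [0.0098 0.0208] [159.1 114.3]
scene grip 226 [ 0.5405 -0.1115  0.2826] [ 0.5386 -0.1121] [0.0655 0.0184] [203.8 133.5]
scene ball 350 [0.5934 0.151  0.2009] [0.548 0.129 0.19 ] [0.623 0.175 0.225] [320.7 220.6]
[[0.5429999828338623, 0.164000004529953], [0.5490000247955322, 0.1289999932050705], [0.6240000128746033, 0.14100000262260437], [0.6190000176429749, 0.1770000010728836]]
scene ball 61 [0.6267 0.0483 0.2048] [0.618 0.037 0.192] [0.631 0.056 0.217] [263.9 216.2]
[[0.6179999709129333, 0.054999999701976776], [0.6290000081062317, 0.03700000047683716], [0.6349999904632568, 0.04100000113248825], [0.6240000128746033, 0.05900000035762787]]
oilbox ((0.6041588187217712, 0.10574851930141449), (0.24028661847114563, 0.15071673691272736), 71.11468505859375)
```

View pics/ctop.png

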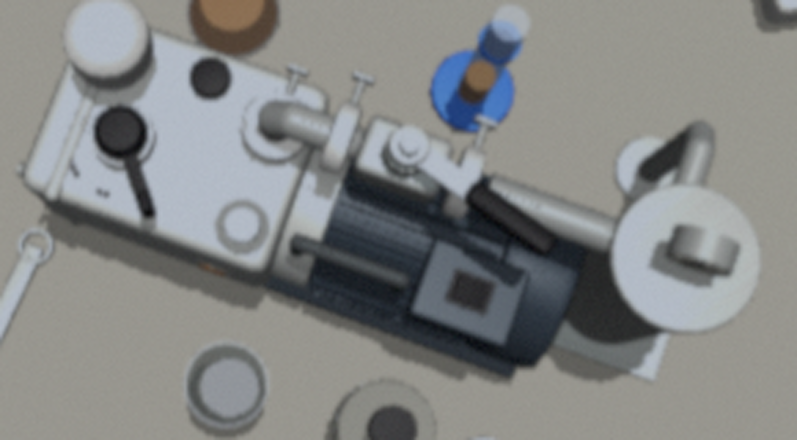

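View pics/cscene.png

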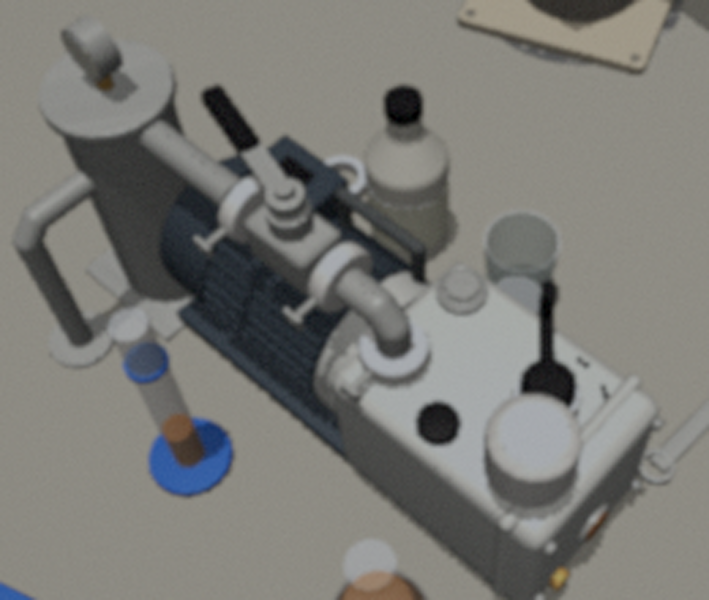

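Run:
```python
from h import *
c=load('top'); W=cloud(c)
s=lambda x,y:(185+x*290/797,130+y*160/440)
py=np.array([.324,.946]);px=np.array([.946,-.324])
for nm,p in dict(stemtop=(408,142),spindle=(121,132),tabtip=(149,212),potc=(685,258),filt=(106,37),bottle=(391,425),flange=(242,224)).items():
    u=s(*p); q=W[int(u[1])-1:int(u[1])+3,int(u[0])-1:int(u[0])+3].reshape(-1,3); print(nm,np.round(u,1),np.nanmedian(q,0).round(4))
# pot circle: points between .24 and .25
S=np.nanmedian(W[179:184,331:336].reshape(-1,3),0)
G=np.array([.536,-.112]); d=G-S[:2]; print('handle',np.linalg.norm(d),np.arctan2(d@px*-1,d@-py))
m=(W[...,2]>.2)&(W[...,2]<.23)&(abs(W[...,0]-.55)<.03)&(abs(W[...,1]-.14)<.03); P=W[m&(W[...,2]>.212)]; print('tab',P.mean(0),P.min(0),P.max(0),len(P))
# pipe direction: ridge points
m=(W[...,2]>.232)&(W[...,2]<.24)&(W[...,1]<-.1)&(W[...,1]>-.2)&(abs(W[...,0]-.55)<.1); P=W[m]; l=cv2.fitLine(P[:,:2].astype(np.float32),cv2.DIST_HUBER,0,.01,.01).ravel(); print('pipe',l,len(P))
m=(W[...,2]>.24)&(W[...,2]<.25)&(W[...,1]<-.18)&(W[...,1]>-.4)&(abs(W[...,0]-.5)<.15); print('pot',cv2.minEnclosingCircle(W[m][:,:2].astype(np.float32)))
c=grab('wrist'); print(read_state()['t'])
```

```text
stemtop [333.5 181.6] [ 0.5836 -0.0446  0.289 ]
spindle [229. 178.] [0.6048 0.1549 0.2005]
tabtip [239.2 207.1] [0.5456 0.1331 0.2084]
potc [434.2 223.8] [ 0.5075 -0.224   0.2976]
filt [223.6 143.5] [0.6652 0.1639 0.2432]
bottle [327.3 284.5] [ 0.398  -0.0412  0.191 ]
flange [273.1 211.5] [0.542  0.0658 0.1769]
handle 0.08392369412611751 0.2887694477512275
tab [0.55106703 0.13648525 0.22233875] [0.54398314 0.13092686 0.21223839] [0.55849549 0.14305013 0.22662273] 42
pipe [ 0.46557692  0.88500744  0.54012126 -0.1628615 ] 455
pot ((0.5160707831382751, -0.23472443222999573), 0.05464722216129303)
0.15
```

Emit:
move_arm:
  plan:
    - [0,0,0,-0.75,-0.68,-0.68,0]
    - [0,0,0,-0.75,-0.68,-0.68,0]
    - [0,0,0,-0.75,-0.68,-0.68,0]
    - [0,0,0,-0.75,-0.68,-0.68,0]
    - [0,0,0,-0.75,-0.68,-0.68,0]
    - [0,0,0,-0.75,-0.68,-0.68,0]
    - [0,0,0,-0.75,-0.68,-0.68,0]
    - [0,0,0,-0.75,-0.68,-0.68,0]
    - [0,0,0,-0.75,-0.68,-0.68,0]
    - [0,0,0,-0.75,-0.68,-0.68,0]
  force: 10

```text
t: 1.15
tool_pos: [0.3347, 0.3278, 0.4001]
orientation: [-0.597, -3.084, 0.0]
force: [1.1, -0.1, -0.6]
opening: 0.0175
gripper_force: 0.0
```

Emit:
move_arm:
  plan:
    - [0,0,0,-0.75,-0.68,0,0]
    - [0,0,0,-0.75,-0.68,0,0]
    - [0,0,0,-0.75,-0.68,0,0]
    - [0,0,0,-0.75,-0.68,0,0]
    - [0,0,0,-0.75,-0.68,0,0]
    - [0,0,0,-0.75,-0.68,0,0]
    - [0,0,0,-0.75,-0.68,0,0]
    - [0,0,0,-0.75,-0.68,0,0]
    - [0,0,0,-0.75,-0.68,0,0]
    - [0,0,0,-0.75,-0.68,0,0]

```text
t: 2.15
tool_pos: [0.4452, 0.1001, 0.3994]
orientation: [-0.598, -3.084, 0.0]
force: [-0.5, -0.9, -0.0]
opening: 0.0006
gripper_force: 0.0
```

Emit:
move_arm:
  plan:
    - [0,0,0,-0.75,-0.68,0,0]
    - [0,0,0,-0.75,-0.68,0,0]
    - [0,0,0,-0.75,-0.68,0,0]
    - [0,0,0,-0.75,-0.68,0,0]
    - [0,0,0,-0.75,-0.68,0,0]
    - [0,0,0,-0.75,-0.68,0,0]
    - [0,0,0,-0.75,-0.68,0,0]
    - [0,0,1,-0.75,-0.68,0,0]
    - [0,0,0.8,0,0,0,0]
    - [0,0,0.45,0,0,0,0]

```text
t: 3.15
tool_pos: [0.5333, -0.0819, 0.3988]
orientation: [-0.963, -2.989, 0.0]
force: [0.1, -0.1, 1.3]
opening: 0.0003
gripper_force: 0.0
```

```bash
cat > go.py <<'E'
# go.py X Y Z PSI : tool-frame shift (units of 25 mm) and turn (units of 6 deg) from the measured pose
from h import *; import sys
def state():
    s=read_state(); R=cv2.Rodrigues(np.array(s['orientation'],float))[0]
    return s,R,np.array(s['tool_pos']),np.degrees(np.arctan2(R[1,1],R[0,1]))
S=np.array([.5836,-.0446]); B=np.array([.606,.156])
A0=-109.3 # pump -y direction, deg
def u(a): return np.array([np.cos(np.radians(a)),np.sin(np.radians(a))])
def valve(th,r=.085,gap=0.): # finger pose behind the grip
    a=A0-np.degrees(th); return S+r*u(a)-u(a-90)*(.0165+gap), a-180
def ballast(th,r=.06,gap=0.):
    a=A0-90+40.1-np.degrees(th); return B+r*u(a)-u(a-90)*(.0125+gap), a-180
def delta(p,z,psi):
    s,R,t,ps=state(); d=R.T@(np.r_[p,z]-t)/.025
    print('t',round(s['t'],2),'pos',t.round(4),'psi',ps.round(1),'tilt',R[:,2].round(3),'F',np.round(s['force'],1),'open',round(s['opening'],4))
    print('target',np.r_[p,z].round(4),round(psi,1),'shift',d.round(2),'turn',round((((ps-psi+180)%360)-180)/6,2))
E
python3 - <<'E'
from go import *
p,psi=valve(.29,gap=.012); delta(p,.40,psi)
E
```

```text
t 3.15 pos [ 0.5333 -0.0819  0.3988] psi 54.3 tilt [-0.001  0.    -1.   ] F [ 0.1 -0.1  1.3] open 0.0003
target [ 0.5568 -0.1302  0.4   ] -305.9 shift [-1.89 -1.02 -0.05] turn 0.04
```

Emit:
move_arm:
  plan:
    - [0,0,0,-0.63,-0.34,0,0]
    - [0,0,0,-0.63,-0.34,0,0]
    - [0,0,0,-0.63,-0.34,0,0]
    - [0,0,0,0,0,0.5,0]
    - [0,0,0,0,0,0.5,0]
    - [0,0,0,0,0,0.5,0]
    - [0,0,0,0,0,0,0]
    - [0,0,0,0,0,0,0]
    - [0,0,0,0,0,0,0]
    - [0,0,0,0,0,0,0]

```text
t: 4.15
tool_pos: [0.5573, -0.1291, 0.3631]
orientation: [0.955, 2.991, 0.0]
force: [0.6, 0.2, -0.0]
opening: 0.0004
gripper_force: 0.0
```

Run:
```python
from go import *
c=grab('wrist'); W=cloud(c); f=c['frame'].astype(int)
m=(f.max(2)<80)&(W[...,2]>.262)&(W[...,2]<.295)
k,l,st,ce=cv2.connectedComponentsWithStats(m.astype(np.uint8))
for i in range(1,k):
    if st[i,4]>100:
        P=W[l==i]; r=cv2.minAreaRect(P[:,:2].astype(np.float32)); print(st[i,4],ce[i].round(),P.mean(0).round(4),r)
cv2.imwrite('pics/w1.png',c['frame'][...,::-1])
p,psi=valve(.29,gap=.012); delta(p,.273,psi)
```

```text
2732 [280. 181.] [ 0.5366 -0.1132  0.2826] ((0.5377644896507263, -0.11363589018583298), (0.06828416883945465, 0.01806381531059742), 54.889854431152344)
176 [144. 250.] [ 0.5218 -0.2184  0.2814] ((0.5229725241661072, -0.21888494491577148), (0.020959965884685516, 0.007418833673000336), 0.4241602420806885)
t 4.2 pos [ 0.5572 -0.1291  0.363 ] psi 54.6 tilt [ 0.001 -0.    -1.   ] F [ 0.4 -0.1  0.4] open 0.0006
target [ 0.5568 -0.1302  0.273 ] -305.9 shift [-0.01 -0.05  3.6 ] turn 0.08
```

View pics/w1.png

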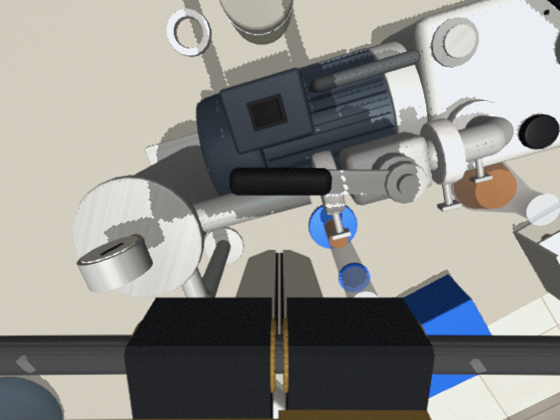

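The wrist view shows the grip centred at (280,181), square to the closed fingers and just ahead of them. The handle spans to the stem at (403,180), and the gauge sits well off at (115,260). Now I'll descend behind the grip.

Emit:
move_arm:
  plan:
    - [0,0,0,-0.1,0,0.2,0]
    - [0,0,0,-0.1,0,0.5,0]
    - [0,0,0,0,0,0.6,0]
    - [0,0,0,0,0,0.6,0]
    - [0,0,0,0,0,0.6,0]
    - [0,0,0,0,0,0.5,0]
    - [0,0,0,0,0,0.4,0]
    - [0,0,0,0,0,0.2,0]
    - [0,0,0,0,0,0,0]
    - [0,0,0,0,0,0,0]

```text
t: 5.2
tool_pos: [0.5613, -0.1322, 0.2727]
orientation: [0.956, 2.992, 0.0]
force: [-0.0, 1.3, 0.5]
opening: 0.0007
gripper_force: 0.0
```

Run:
```python
from go import *
p,psi=valve(.29); delta(p,.273,psi)
p,psi=valve(1.571); delta(p,.273,psi)
```

```text
t 5.2 pos [ 0.5613 -0.1322  0.2727] psi 54.6 tilt [ 0.001 -0.    -1.   ] F [-0.   1.3  0.5] open 0.0007
target [ 0.5471 -0.1231  0.273 ] -305.9 shift [ 0.67 -0.03 -0.01] turn 0.08
t 5.2 pos [ 0.5613 -0.1322  0.2727] psi 54.6 tilt [ 0.001 -0.    -1.   ] F [-0.   1.3  0.5] open 0.0007
target [ 0.4979 -0.0321  0.273 ] -379.3 shift [ 4.39  1.79 -0.01] turn 12.31
```

Emit:
move_arm:
  plan:
    - [0,0,0,0.15,0,0,0]
    - [0,0,0,0.15,0,0,0]
    - [0,0,0,0.12,0,0,0]
    - [0,0,0,0.1,0,0,0]
    - [0,0,0.3,0.11,-0.02,0,0]
    - [0,0,0.5,0.18,-0.03,0,0]
    - [0,0,0.5,0.18,-0.03,0,0]
    - [0,0,0.5,0.18,-0.03,0,0]
    - [0,0,0.5,0.18,-0.03,0,0]
    - [0,0,0.5,0.18,-0.03,0,0]

```text
t: 6.2
tool_pos: [0.5295, -0.1115, 0.2726]
orientation: [1.385, 2.817, -0.001]
force: [3.8, -4.5, -1.9]
opening: 0.0002
gripper_force: 2.8
```

```bash
cat > wv.py <<'E'
from go import *
def grip():
    c=grab('wrist'); W=cloud(c); f=c['frame'].astype(int)
    m=(f.max(2)<80)&(W[...,2]>.266)&(W[...,2]<.295); m[285:]=False
    k,l,st,ce=cv2.connectedComponentsWithStats(m.astype(np.uint8))
    i=1+np.argmax(st[1:,4]); P=W[l==i]; r=cv2.minAreaRect(P[:,:2].astype(np.float32)); d=np.array(r[0])-S
    a=np.degrees(np.arctan2(d[1],d[0])); print('grip',st[i,4],np.round(r[0],4),np.round(r[1],4),r[2],'theta',round((((A0-a)+180)%360-180)/57.3,3))
if __name__=='__main__':
    grip(); p,psi=valve(1.571); delta(p,.273,psi)
E
python3 wv.py
```

```text
grip 6789 [ 0.5308 -0.0973] [0.0836 0.0318] 37.69747543334961 theta 0.45
t 6.25 pos [ 0.5291 -0.1111  0.2726] psi 37.4 tilt [ 0.002 -0.001 -1.   ] F [ 2.  -2.5 -0.4] open 0.0003
target [ 0.4979 -0.0321  0.273 ] -379.3 shift [ 3.27  0.93 -0.02] turn 9.46
```

Emit:
move_arm:
  plan:
    - [0,0,0.5,0.18,-0.03,0,0]
    - [0,0,0.5,0.18,-0.03,0,0]
    - [0,0,0.5,0.18,-0.03,0,0]
    - [0,0,0.5,0.18,-0.03,0,0]
    - [0,0,0.5,0.18,-0.03,0,0]
    - [0,0,0.5,0.18,-0.03,0,0]
    - [0,0,0.5,0.18,-0.03,0,0]
    - [0,0,0.5,0.18,-0.03,0,0]
    - [0,0,0.5,0.18,-0.03,0,0]
    - [0,0,0.5,0.18,-0.03,0,0]

```text
t: 7.25
tool_pos: [0.504, -0.0744, 0.2726]
orientation: [2.067, 2.363, -0.002]
force: [0.4, -6.6, 0.7]
opening: 0.0006
gripper_force: 3.2
```

```bash
python3 wv.py
```

```text
grip 7314 [ 0.5314 -0.0584] [0.1199 0.0334] 9.673666000366211 theta 0.976
t 7.3 pos [ 0.5038 -0.0738  0.2725] psi 7.5 tilt [ 0.001 -0.002 -1.   ] F [-0.1 -4.7  0.8] open 0.0006
target [ 0.4979 -0.0321  0.273 ] -379.3 shift [ 1.69 -0.02 -0.02] turn 4.46
```

Emit:
move_arm:
  plan:
    - [0,0,0.5,0.18,-0.03,0,0]
    - [0,0,0.5,0.18,-0.03,0,0]
    - [0,0,0.5,0.18,-0.03,0,0]
    - [0,0,0.5,0.18,-0.03,0,0]
    - [0,0,0.5,0.18,-0.03,0,0]
    - [0,0,0.5,0.18,-0.03,0,0]
    - [0,0,0.4,0.14,-0.02,0,0]
    - [0,0,0.2,0.07,-0.01,0,0]
    - [0,0,0.15,0.06,0,0,0]
    - [0,0,0.15,0.06,0,0,0]

```text
t: 8.3
tool_pos: [0.4996, -0.0391, 0.2725]
orientation: [2.502, 1.899, -0.003]
force: [-6.5, -4.8, 3.8]
opening: 0.0005
gripper_force: 3.3
```

Run:
```python
from go import *
c=grab('wrist'); cv2.imwrite('pics/w2.png',c['frame'][...,::-1]); p,psi=valve(1.571); delta(p,.273,psi)
```

```text
t 8.35 pos [ 0.4997 -0.0389  0.2724] psi -15.7 tilt [-0.002 -0.002 -1.   ] F [-4.8 -5.2  2.6] open 0.0005
target [ 0.4979 -0.0321  0.273 ] -379.3 shift [ 0.24 -0.14 -0.02] turn 0.61
```

View pics/w2.png

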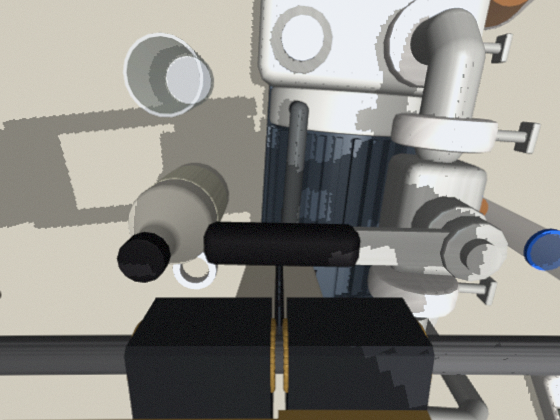

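The wrist view shows the handle, with its grip at (282,244), almost square to the pipe, the stem at (472,250) and the bottle clear below. I'll creep toward the stop in small steps and watch the force.

Emit:
move_arm:
  plan:
    - [0,0,0.1,0.04,0,0,0]
    - [0,0,0.1,0.04,0,0,0]
    - [0,0,0.1,0.04,0,0,0]
    - [0,0,0.1,0.04,0,0,0]
    - [0,0,0.1,0.04,0,0,0]
    - [0,0,0,0,0,0,0]
    - [0,0,0,0,0,0,0]
    - [0,0,0,0,0,0,0]
    - [0,0,0,0,0,0,0]
    - [0,0,0,0,0,0,0]

```text
t: 9.35
tool_pos: [0.5005, -0.035, 0.2723]
orientation: [2.551, 1.833, -0.006]
force: [-8.4, -7.3, 4.4]
opening: 0.0005
gripper_force: 5.0
```

```bash
python3 wv.py
```

```text
grip 7304 [ 0.5318 -0.0313] [0.0322 0.1197] 72.71926879882812 theta 1.486
t 9.4 pos [ 0.5005 -0.0349  0.2723] psi -18.6 tilt [-0.003 -0.003 -1.   ] F [-8.9 -7.6  3.9] open 0.0005
target [ 0.4979 -0.0321  0.273 ] -379.3 shift [ 0.07 -0.14 -0.03] turn 0.12
```

Emit:
move_arm:
  plan:
    - [0,0,0.05,0.04,-0.02,0,0]
    - [0,0,0.05,0.04,-0.02,0,0]
    - [0,0,0.05,0.04,-0.02,0,0]
    - [0,0,0,0,0,0,0]
    - [0,0,0,0,0,0,0]
    - [0,0,0,0,0,0,0]
    - [0,0,0,0,0,0,0]
    - [0,0,0,0,0,0,0]
    - [0,0,0,0,0,0,0]
    - [0,0,0,0,0,0,0]

```text
t: 10.4
tool_pos: [0.5004, -0.0346, 0.2724]
orientation: [2.564, 1.807, -0.009]
force: [-5.0, -21.0, 2.5]
opening: 0.0006
gripper_force: 11.1
```

```bash
cat > ang.py <<'E'
from go import *
p,psi=valve(1.571); delta(p,.273,psi)
c=grab('wrist'); W=cloud(c)
f=c['frame'].astype(int); m=(f.max(2)<80)&(W[...,2]>.276)&(W[...,2]<.295); m[262:]=False
P=W[m]; r=cv2.minAreaRect(P[:,:2].astype(np.float32)); print('grip',m.sum(),r)
print('stem',np.nanmedian(W[(W[...,2]>.286)&(W[...,2]<.30)&(f.min(2)>100)],0))
b=(W[...,2]>.16)&(W[...,2]<.168)&(f.min(2)>150); r=cv2.minAreaRect(W[b][:,:2].astype(np.float32)); print('box',r)
m=(W[...,2]>.23)&(W[...,2]<.24)&(f.min(2)>100)&(abs(W[...,0]-.6)<.06); print(m.sum(),cv2.fitLine(W[m][:,:2].astype(np.float32),cv2.DIST_HUBER,0,.01,.01).ravel())
E
python3 ang.py
```

```text
t 10.4 pos [ 0.5004 -0.0346  0.2724] psi -19.6 tilt [-0.002 -0.008 -1.   ] F [ -5.  -21.    2.5] open 0.0006
target [ 0.4979 -0.0321  0.273 ] -379.3 shift [ 0.06 -0.13 -0.03] turn -0.06
grip 5978 ((0.533994734287262, -0.025538815185427666), (0.019761133939027786, 0.12021876126527786), 72.77394104003906)
stem [ 0.58657954 -0.04610743  0.28777891]
box ((0.6313503384590149, -0.07206600904464722), (0.1414334923028946, 0.39229580760002136), 17.96796226501465)
5713 [ 0.29869223  0.9543495   0.5916215  -0.0316757 ]
```

The arm stopped moving while the force rose to 21 N, and the handle measures square to the pipe, so the valve is at its firm stop. I'll back off and go up.

Emit:
move_arm:
  plan:
    - [0,0,0,-0.15,0,0,0]
    - [0,0,0,-0.4,0,0,0]
    - [0,0,0,-0.5,0,0,0]
    - [0,0,0,0,0,-0.8,0]
    - [0,0,0,0,0,-1,0]
    - [0,0,0,0,0,-1,0]
    - [0,0,0,0,0,-1,0]
    - [0,0,0,0,0,-0.8,0]
    - [0,0,0,0,0,0,0]
    - [0,0,0,0,0,0,0]

```text
t: 11.45
tool_pos: [0.4926, -0.0551, 0.3867]
orientation: [2.566, 1.813, 0.0]
force: [-0.0, -0.7, -1.8]
opening: 0.0002
gripper_force: 0.0
```

```bash
sed -i 's/^A0=-109.3/A0=-107.5/' go.py
python3 - <<'E'
from go import *
p,psi=ballast(0,gap=.014); print(B+.06*u(psi+180)); delta(p,.36,psi)
E
```

```text
[0.55060739 0.13294228]
t 11.45 pos [ 0.4926 -0.0551  0.3867] psi -19.5 tilt [ 0.  0. -1.] F [-0.  -0.7 -1.8] open 0.0002
target [0.5608 0.1085 0.36  ] -337.4 shift [7.08 0.38 1.07] turn -7.02
```

Emit:
move_arm:
  plan:
    - [0,0,0,0.7,0.04,0,0]
    - [0,0,0,0.7,0.04,0,0]
    - [0,0,0,0.7,0.04,0,0]
    - [0,0,0,0.7,0.04,0,0]
    - [0,0,0,0.7,0.04,0,0]
    - [0,0,0,0.7,0.04,0,0]
    - [0,0,0,0.7,0.04,0,0]
    - [0,0,0,0.7,0.04,0,0]
    - [0,0,0,0.7,0.03,0,0]
    - [0,0,0,0.78,0.03,0,0]

```text
t: 12.45
tool_pos: [0.5609, 0.1097, 0.3863]
orientation: [-2.566, -1.812, 0.002]
force: [-0.3, -0.9, 0.3]
opening: 0.0003
gripper_force: 0.0
```

Emit:
move_arm:
  plan:
    - [0,0,-0.88,0,0,0.2,0]
    - [0,0,-0.88,0,0,0.4,0]
    - [0,0,-0.88,0,0,0.4,0]
    - [0,0,-0.88,0,0,0.4,0]
    - [0,0,-0.88,0,0,0.2,0]
    - [0,0,-0.88,0,0,0,0]
    - [0,0,-0.88,0,0,0,0]
    - [0,0,-0.86,0,0,0,0]
    - [0,0,0,0,0,0,0]
    - [0,0,0,0,0,0,0]

```text
t: 13.45
tool_pos: [0.5608, 0.1091, 0.3467]
orientation: [-1.746, -2.611, 0.001]
force: [0.4, -0.2, -0.3]
opening: 0.0006
gripper_force: 0.0
```

Run:
```python
from go import *
c=grab('wrist'); W=cloud(c); f=c['frame'].astype(int)
m=(f.max(2)<80)&(W[...,2]>.18)&(W[...,2]<.24); m[285:]=False
k,l,st,ce=cv2.connectedComponentsWithStats(m.astype(np.uint8))
for i in range(1,k):
    if st[i,4]>200:
        P=W[l==i]; r=cv2.minAreaRect(P[:,:2].astype(np.float32)); print(st[i,4],ce[i].round(),P.mean(0).round(4),r)
        T=P[P[:,2]>.217]; 
        if len(T)>30: print('  top',len(T),T.mean(0),cv2.minAreaRect(T[:,:2].astype(np.float32)))
cv2.imwrite('pics/w3.png',c['frame'][...,::-1])
p,psi=ballast(0,gap=.014); delta(p,.211,psi)
```

```text
2542 [337. 163.] [0.5957 0.1531 0.2002] ((0.5912692546844482, 0.14470800757408142), (0.08452212810516357, 0.03789776191115379), 34.00968551635742)
  top 237 [0.55475132 0.13672198 0.22206107] ((0.5551337003707886, 0.13656935095787048), (0.01469705905765295, 0.00915471836924553), 22.48100471496582)
626 [398. 183.] [0.6449 0.1575 0.2117] ((0.6466976404190063, 0.1563650220632553), (0.007533146999776363, 0.03890063241124153), 18.34819221496582)
  top 223 [0.64516026 0.15590198 0.22363438] ((0.646759033203125, 0.15563629567623138), (0.006821742281317711, 0.03768455609679222), 19.954225540161133)
251 [207. 266.] [0.5271 0.0169 0.1873] ((0.5263672471046448, 0.009720772504806519), (0.047204647213220596, 0.011814400553703308), 70.47965240478516)
1073 [ 57. 269.] [ 0.3997 -0.0387  0.1889] ((0.3977571129798889, -0.04006136953830719), (0.03383947163820267, 0.029490197077393532), 22.014142990112305)
t 13.5 pos [0.5608 0.109  0.3468] psi 22.5 tilt [-0. -0. -1.] F [ 0.4 -0.6  0.3] open 0.0004
target [0.5608 0.1085 0.211 ] -337.4 shift [-0.02 -0.    5.43] turn -0.02
```

View pics/w3.png

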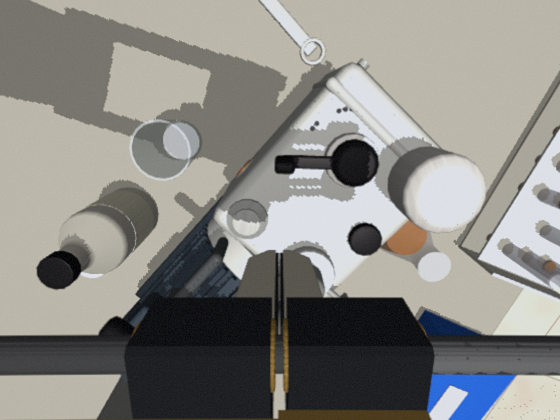

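The tab's top is at about (285,163), 15 mm ahead of the closed fingers. The spindle is at (353,162), and the flange (247,218) and filler cap (365,238) are clear of the descent path.

Emit:
move_arm:
  plan:
    - [0,0,0,0,0.1,0.4,0]
    - [0,0,0,0,0,0.7,0]
    - [0,0,0,0,0,0.7,0]
    - [0,0,0,0,0,0.7,0]
    - [0,0,0,0,0,0.7,0]
    - [0,0,0,0,0,0.7,0]
    - [0,0,0,0,0,0.7,0]
    - [0,0,0,0,0,0.5,0]
    - [0,0,0,0,0,0.2,0]
    - [0,0,0,0,0,0,0]

```text
t: 14.5
tool_pos: [0.5626, 0.1098, 0.2137]
orientation: [-1.743, -2.612, 0.002]
force: [-0.6, -0.6, -0.2]
opening: 0.0003
gripper_force: 0.0
```

```bash
sed -i 's/B=np.array.*/B=np.array([.609,.159])/' go.py
python3 - <<'E'
from go import *
for t in(0,.7,1.4):
    p,psi=ballast(t,r=.0625); delta(p,.213,psi)
E
```

```text
t 14.5 pos [0.5626 0.1098 0.2137] psi 22.6 tilt [-0.001 -0.    -1.   ] F [-0.6 -0.6 -0.2] open 0.0003
target [0.5561 0.1234 0.213 ] -337.4 shift [ 0.61 -0.03  0.03] turn -0.01
t 14.5 pos [0.5626 0.1098 0.2137] psi 22.6 tilt [-0.001 -0.    -1.   ] F [-0.6 -0.6 -0.2] open 0.0003
target [0.5456 0.1659 0.213 ] -377.5 shift [2.33 0.23 0.03] turn 6.68
t 14.5 pos [0.5626 0.1098 0.2137] psi 22.6 tilt [-0.001 -0.    -1.   ] F [-0.6 -0.6 -0.2] open 0.0003
target [0.565  0.2051 0.213 ] -417.6 shift [3.49 1.55 0.03] turn 13.36
```

Emit:
move_arm:
  plan:
    - [0,0,0,0.2,0,0,0]
    - [0,0,0,0.2,0,0,0]
    - [0,0,0,0.13,0,0,0]
    - [0,0,0,0.08,0,0,0]
    - [0,0,0.5,0.13,-0.02,0,0]
    - [0,0,0.5,0.13,-0.02,0,0]
    - [0,0,0.5,0.13,-0.02,0,0]
    - [0,0,0.5,0.13,-0.02,0,0]
    - [0,0,0.5,0.13,-0.02,0,0]
    - [0,0,0.5,0.13,-0.02,0,0]

```text
t: 15.5
tool_pos: [0.5498, 0.1416, 0.2155]
orientation: [2.133, 2.305, 0.001]
force: [0.3, -1.7, 1.1]
opening: 0.001
gripper_force: 0.8
```

Emit:
move_arm:
  plan:
    - [0,0,0.5,0.13,-0.02,0,0]
    - [0,0,0.5,0.13,-0.02,0,0]
    - [0,0,0.5,0.13,-0.02,0,0]
    - [0,0,0.5,0.13,-0.02,0,0]
    - [0,0,0.5,0.13,-0.02,0,0]
    - [0,0,0.5,0.13,-0.02,0,0]
    - [0,0,0.5,0.13,-0.02,0,0]
    - [0,0,0.5,0.13,-0.02,0,0]
    - [0,0,0.5,0.13,-0.02,0,0]
    - [0,0,0.5,0.13,-0.02,0,0]

```text
t: 16.5
tool_pos: [0.549, 0.1735, 0.2149]
orientation: [2.657, 1.674, -0.003]
force: [-4.4, -5.1, 2.1]
opening: 0.0005
gripper_force: 2.8
```

```bash
cat > bt.py <<'E'
from go import *
c=grab('wrist'); W=cloud(c); f=c['frame'].astype(int)
m=(f.max(2)<80)&(W[...,2]>.212)&(W[...,2]<.232); m[270:]=False
k,l,st,ce=cv2.connectedComponentsWithStats(m.astype(np.uint8))
for i in range(1,k):
    if st[i,4]>100: P=W[l==i]; q=P.mean(0); d=q[:2]-B; a=np.degrees(np.arctan2(d[1],d[0])); print(st[i,4],ce[i].round(),q.round(4),'r',np.linalg.norm(d).round(3),'theta',round(((A0-90+40.1-a+180)%360-180)/57.3,3))
p,psi=ballast(1.4,r=.0625); delta(p,.213,psi)
E
python3 bt.py
```

```text
1835 [485. 195.] [0.6449 0.174  0.2224] r 0.039 theta 3.141
985 [283. 251.] [0.559  0.1864 0.2207] r 0.057 theta 0.896
t 16.55 pos [0.5492 0.1741 0.2149] psi -25.7 tilt [-0.    -0.001 -1.   ] F [-1.4 -4.6  1.4] open 0.0001
target [0.565  0.2051 0.213 ] -417.6 shift [1.39 0.03 0.08] turn 5.31
```

Emit:
move_arm:
  plan:
    - [0,0,0.5,0.13,-0.02,0,0]
    - [0,0,0.5,0.13,-0.02,0,0]
    - [0,0,0.5,0.13,-0.02,0,0]
    - [0,0,0.5,0.13,-0.02,0,0]
    - [0,0,0.5,0.13,-0.02,0,0]
    - [0,0,0.5,0.13,-0.02,0,0]
    - [0,0,0.5,0.13,-0.02,0,0]
    - [0,0,0.5,0.13,-0.02,0,0]
    - [0,0,0.4,0.1,-0.02,0,0]
    - [0,0,0.3,0.08,0,0,0]

```text
t: 17.55
tool_pos: [0.5645, 0.2013, 0.2148]
orientation: [-2.984, -0.98, -0.001]
force: [-0.8, 0.4, -0.3]
opening: 0.0003
gripper_force: 0.0
```

```bash
python3 bt.py
```

```text
1281 [438. 155.] [0.6505 0.1842 0.2223] r 0.049 theta 2.99
982 [284. 246.] [0.582  0.2098 0.2207] r 0.058 theta 1.476
t 17.6 pos [0.5647 0.2014 0.2148] psi -53.7 tilt [ 0.     0.001 -1.   ] F [-0.9 -0.7 -0.1] open 0.0007
target [0.565  0.2051 0.213 ] -417.6 shift [ 0.1  -0.11  0.07] turn 0.65
```

The lever snapped ahead to its second stop and no longer pushes on the fingers. I'll back off, go up and check.

Emit:
move_arm:
  plan:
    - [0,0,0,-0.4,0,0,0]
    - [0,0,0,-0.6,0,0,0]
    - [0,0,0,0,0,-0.6,0]
    - [0,0,0,0,0,-1,0]
    - [0,0,0,0,0,-1,0]
    - [0,0,0,0,0,-1,0]
    - [0,0,0,0,0,-1,0]
    - [0,0,0,0,0,-1,0]
    - [0,0,0,0,0,-1,0]
    - [0,0,0,0,0,-0.6,0]

```text
t: 18.6
tool_pos: [0.5447, 0.1862, 0.3989]
orientation: [2.984, 0.982, 0.007]
force: [0.4, 0.6, 0.2]
opening: 0.0
gripper_force: 0.0
```

Emit:
move_arm:
  plan:
    - [0,0,0,-0.5,-1,0,0]
    - [0,0,0,-0.5,-1,0,0]
    - [0,0,0,-0.5,-1,0,0]
    - [0,0,0,-0.5,-1,0,0]
    - [0,0,0,0,-1,0,0]
    - [0,0,0,0,-1,0,0]
    - [0,0,0,0,-1,0,0]
    - [0,0,0,0,0,0,0]
    - [0,0,0,0,0,0,0]
    - [0,0,0,0,0,0,0]

```text
t: 19.6
tool_pos: [0.4007, 0.2967, 0.3953]
orientation: [2.984, 0.981, 0.001]
force: [-0.9, -0.7, -0.2]
opening: 0.0002
gripper_force: 0.0
```

Run:
```python
from go import *
for n in('scene','top'): grab(n)
from m import measure; measure()
c=load('scene'); cv2.imwrite('pics/s2.png',cv2.resize(c['frame'][60:330,80:440][...,::-1],(800,600)))
delta(S,.4,0)
```

```text
top grip 352 [ 0.5032 -0.0166  0.2837] [ 0.5037 -0.0169] [0.0179 0.0661] [317.8 225.5]
top ball 76 [0.6447 0.1539 0.2174] [0.638 0.136 0.204] [0.664 0.18  0.229] [229.7 157.1]
[[0.6299999952316284, 0.17299999296665192], [0.6520000100135803, 0.12999999523162842], [0.6639999747276306, 0.13600000739097595], [0.6420000195503235, 0.18000000715255737]]
top ball 398 [0.5992 0.1697 0.2011] [0.571 0.14  0.191] [0.625 0.214 0.227] [222.  181.3]
[[0.5490000247955322, 0.1899999976158142], [0.6060000061988831, 0.13199999928474426], [0.6330000162124634, 0.15800000727176666], [0.5759999752044678, 0.2160000056028366]]
top ball 18 [0.6024 0.0458 0.2164] [0.6   0.038 0.204] [0.605 0.052 0.229] [284.2 178.8]
[[0.5989999771118164, 0.03799999877810478], [0.6010000109672546, 0.03799999877810478], [0.6050000190734863, 0.052000001072883606], [0.6039999723434448, 0.05299999937415123]]
scene grip 54 [ 0.5257 -0.2212  0.2788] [ 0.5256 -0.2213] [0.0075 0.0207] [159.1 114.5]
scene grip 285 [ 0.5097 -0.0159  0.2812] [ 0.5089 -0.0171] [0.017 0.065] [255.6 136.6]
scene ball 56 [0.6266 0.0488 0.2046] [0.617 0.037 0.194] [0.631 0.056 0.215] [264.2 216.3]
[[0.6169999837875366, 0.054999999701976776], [0.6290000081062317, 0.03700000047683716], [0.6349999904632568, 0.04100000113248825], [0.6230000257492065, 0.05900000035762787]]
scene ball 388 [0.6    0.1771 0.201 ] [0.575 0.14  0.19 ] [0.624 0.216 0.225] [332.8 227.7]
[[0.5740000009536743, 0.21299999952316284], [0.6039999723434448, 0.13500000536441803], [0.6309999823570251, 0.14499999582767487], [0.6010000109672546, 0.22300000488758087]]
t 19.7 pos [0.4008 0.2965 0.3949] psi -53.7 tilt [ 0. -0. -1.] F [-0.1 -1.2  0.3] open 0.0006
target [ 0.5836 -0.0446  0.4   ] 0 shift [-2.19 15.33 -0.2 ] turn -8.95
```

View pics/s2.png

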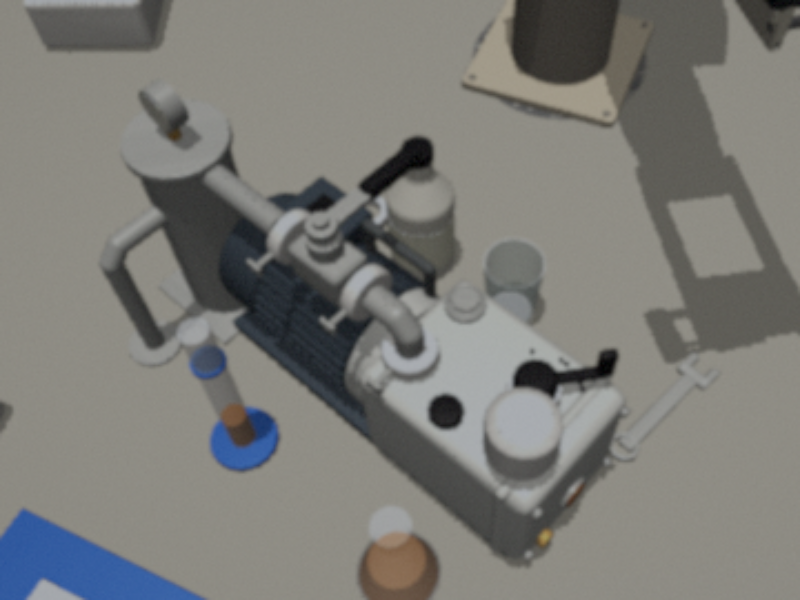

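The scene view shows the handle square across the pipe (370,200) and the lever tab at its second stop (607,362). All the bystanders are in place and the arm is clear. Handing in.

```bash
python3 -c "from plant import close_job; print(close_job())"
```

```text
the job is handed in; nothing more can be done
None
```

Job handed in at about 20 s, no verdict returned: the inlet valve is shut at its firm stop, then the gas ballast lever was pushed to its second stop; forces read between moves stayed at or below about 22 N, the arm is clear, and no bystander looked moved in the last view.

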